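Click the sample shuttle in at the DNA reader and start the reading

ROBOT

A 6-joint arm with a two-finger parallel gripper is mounted at the origin on the work surface. World frame = base frame: x ahead of the robot, y to its left, z up, the work surface at z = 0. Lengths are in m, angles in rad, forces in N, time in s.
With the tool pointing down it reaches from about 0.35 to 0.975 m from the base axis. Payload 4.9 kg.
Tool frame: the origin (TCP) lies at the very end of the fingers, on their centre line; the grasp point (between the pads) lies behind it (manip.pinch_z is the y of the grasp point in the tool frame, in m); y points along the fingers, x is the direction in which the jaws open and shut, and the axes are right-handed (so a half turn about y gives the same grasp; the last joint's range is limited). The gripper opens to 85 mm and grips with 20 to 120 N. Pads are 22 mm wide; open, the fingers measure 114 mm over their backs; the gripper's body (76 mm by 85 mm) begins 54 mm behind the grasp point. The pads swing forward as they close: fully open they stand 13 mm farther back than shut.
Start: joints at [-1.294, 0.053, 1.613, -0, 1.476, -0.119], TCP at [0.241, -0.577, 0.231] pointing down, gripper open.
Joint ranges: [-3.01, 3.01], [-1.01, 2.22], [0.06, 2.58], [-1.02, 4.17], [0.09, 2.62], [-3.14, 3.14]. Speed limits (rad/s): [2.57, 2.57, 3.14, 3.14, 3.14, 3.14].

INTERFACE

Orientations are given as a unit quaternion [w, x, y, z].
In Python, from plant import manip gives the robot as it stands.
- The arm moves only by the tool drive_tool, never from a script. Its argument "motion" is a list of rows, each a list of 3 entries, a list of its own where there are three numbers: the shift along the tool's x, y, z in units of 25 mm (1.0 is 25 mm), then the turn, a rotation vector about the tool's x, y, z in units of 5 degrees (1.0 is 5 degrees), then the closure, from -1 (fully open) to 1 (shut). A call has 1 to 12 rows; each row shifts and turns the commanded pose from where the row before left it, along the tool's axes as they then stand; what a row does not reach is not made up. A row lasts 1/10 s, in which the tool goes at most 50 mm and 8.59 degrees, less where a joint would pass 70% of its speed; a pose out of reach is approached as far as the arm can. A call is refused whole if a number of a shift passes 1 or a number of a turn 1, either way. A call with a gripper value outside its range is refused whole. The fingers move at their own pace and stop on an object; the grip force is fixed at half the most. Time passes only in rows, so rows that do not move let the fingers close. It gives the time, the measured TCP pose, the force and the opening at its end, in the units of the state.
- manip.state(): the state, without advancing time (a new reading comes with each control period).
- manip.grab_frame(name): name is "scene" or "top"; returns a dict with "img" (384x512x3 uint8, blue, green, red), "range_z" (384x512 float32, m along the optical axis (not along the pixel's ray), 0 where there is no reading), "camera_matrix" (3x3 intrinsics, pixels), "world_from_camera" (4x4, takes a point from camera to world coordinates). Camera axes: x right, y down, z forward; pixel columns grow to the right and rows downward; lengths in m; the calibration is good to about 2 mm. A picture is of the moment at which its call begins.
- manip.job_done(): hands the job in, once; it reports no verdict.
The state is a dict: "time": time; "joint_pos": joint angles; "joint_vel": joint speeds; "joint_efforts": joint torques, N m; "tool_pos": TCP position; "tool_rot": TCP orientation; "contact_force": force on the tool from outside, world axes, zero at the start; "ft_torque": the same for the moment, N m; "gripper_width": opening from 0.0 (shut) to 1.0 (fully open).
Only numpy, scipy, OpenCV 4.12 (cv2) and the standard library are available. Lean on these libraries where they do the work, as an engineer would, in place of code of your own. Each camera call takes 0.05 s, during which the arm holds its last target. There are 200 camera calls.

TASK

On the white DNA detector, push the black sample shuttle along its rail with the fingertips until it clicks into the detent at the reader head, its cyan marks in line with the reader's, without running it past the reader. Only then press the green start button right down and let it come up, and leave the shuttle clicked in and everything clear. Do not touch or lift the capped tube standing in the shuttle, and leave all the other things on the detector and the table where they are.

Things in the scene. Friction and masses are not known exactly. Their poses are not given: they have to be found in the camera images.
- detector: the detector: a fixed white rounded housing 250 mm (its x) by 440 mm (its y), flat deck 70 mm above the table. Origin under its centre on the table; x points away from the robot, y along the rail towards its left end. The rail runs along y over the middle of the deck (x = 0), no part of it over 9 mm above the deck. A sloping screen, 18 mm high, at the far left corner
- shuttle_mark (a point): centre of the top of the shuttle, 105 mm above the table; axes as the detector's. The shuttle is a black block with a cream top, 90 by 90 mm, upright sides, underside 4 mm and top 35 mm above the deck; two cyan lines on its top mark this point's place along the rail. It cannot leave the rail. The face to push is the right one, 45 mm towards -y of this point
- shuttle (a joint): travel along the rail, m: 0 at the right stop, grows towards +y (left), 0.220 at the left stop. It rubs with about 2 N; over the last 30 mm before the detent this creeps up to 3 to 4 N, then 5 mm before it the force dips to nothing and the shuttle snaps in by itself. Pushing it out again takes 6 to 9 N. Let go within 3 mm of the detent, it centres itself
- reader_mark (a point): the detent's place: a point over the middle of the rail, 105 mm above the table, where the shuttle's mark is when home (the two points then coincide). Axes as the detector's. It goes with the reader head
- reader: the grey reader head, clamped at a different place along the rail each time; origin on the deck, on the rail line, at the detent; axes as the detector's. A block 50 x 60 mm, 42 mm high (knob to 48 mm) centred 83 mm towards +x and a tab 12 x 30 mm, 14 mm high, centred 58 mm towards -x, each with a cyan line on top at the detent's place. The shuttle passes between them
- tube: the sample tube's ribbed white cap, 21 mm across and 21 mm high, standing loose in the middle of the shuttle; origin at the centre of its foot, on the shuttle's top. Not to be touched
- start_top (a point): centre of the top face of the green round start button, 26 mm across, on the near left corner of the deck
- start (a joint): how far the start button is pressed, m: 0 up, 0.006 fully down, which takes about 4 N; springs back up
- spare_tube: a bystander: small clear tube, 20 mm across and 44 mm tall with white cap, standing on the deck on the side nearer the robot, right of the reader; origin at the centre of its foot
- reagent: a bystander: jar 32 mm across and 55 mm tall with a blue cap, standing on the deck beyond the rail, right of the reader; origin at the centre of its foot
- tube_rack: a bystander: blue rack of capped tubes, 75 x 125 mm, 51 mm tall, on the table at the left; origin under its centre
- beaker: a bystander: glass beaker 70 mm across, 85 mm tall, on the table at the right; origin under its centre
- tip_box: a bystander: clear box with yellow lid, 87 x 122 mm, 59 mm tall, on the table at the right; origin under its centre
- pipette: a bystander: white hand pipette lying on the table at the right, 260 mm long, 26 mm high; origin on the table under its body, long axis x
- marker: a bystander: white pen with a black cap lying on the table at the left, 118 mm long; origin under its centre, long axis x

How it is judged:
By the outcome, as a careful person would: the job done as asked, in the order asked, and still so for the second after the job is handed in, with the robot touching nothing.
It also fails if it takes over 46 s, if anything falls off the work surface, if the arm or the gripper's body presses on something with over 40 N, if the wrist force passes 120 N, or if a joint passes its speed limit or range.

## Working session

There is one attempt and no reset: what is moved stays moved. The work goes in short steps, Python scripts to look and compute and a tool call to move; the robot and the scene stay as the last step left them, time stands still between calls to the robot, and variables do not carry over. Pictures are saved under pics/ and viewed, about 8 in all and at most 12, crops included, and the job is handed in when it is done.

Besides the shell and the picture viewer there is one more tool, called after "Emit:" as name(argument=value, ...), one argument or row to a line, values as JSON. drive_tool: Moves the arm, as the interface text tells. Its arguments: {"type":"object","properties":{"motion":{"type":"array","items":{"type":"array"}}},"required":["motion"]}

```bash
mkdir -p pics
cat > h.py <<'E'
import numpy as np,cv2
from plant import manip
def grab(n):
    f=manip.grab_frame(n); np.savez(f'/tmp/{n}.npz',**f); return f
def pts(f,uv):
    K=f['camera_matrix'];T=f['world_from_camera'];o=[]
    for u,v in uv:
        z=f['range_z'][int(v),int(u)]
        o.append((T@np.r_[np.linalg.inv(K)@[u,v,1]*z,1])[:3])
    return np.array(o)
def ray(f,u,v,h):  # intersect pixel ray with plane z=h
    K=f['camera_matrix'];T=f['world_from_camera']
    d=T[:3,:3]@np.linalg.inv(K)@[u,v,1];return T[:3,3]+d*(h-T[2,3])/d[2]
E
python3 - <<'E'
from h import *
for n in('top','scene'):
    f=grab(n); cv2.imwrite(f'pics/{n}0.png',cv2.resize(f['img'],(800,600),interpolation=cv2.INTER_CUBIC)); print(n,f['world_from_camera'].round(3))
s=manip.state();print(s, manip.pinch_z)
E
```

```text
top [[ 0.017 -0.993  0.121  0.349]
 [-1.    -0.018 -0.014  0.019]
 [ 0.016 -0.12  -0.993  1.519]
 [ 0.     0.     0.     1.   ]]
scene [[-0.505  0.651 -0.567  1.215]
 [ 0.863  0.368 -0.346  0.401]
 [-0.017 -0.664 -0.748  0.989]
 [ 0.     0.     0.     1.   ]]
{'time': 0.1, 'joint_pos': array([-1.29400833e+00,  5.32835744e-02,  1.61416182e+00,  2.71141302e-05,
        1.47599197e+00, -1.19032942e-01]), 'joint_vel': array([-0.00112559,  0.00036544, -0.00357391,  0.00021118,  0.00017881,
        0.00175883]), 'joint_efforts': array([ 1.39667554e-04, -3.94906640e+01, -3.71363282e+01, -1.22014944e-04,
        3.92747606e-03, -1.84707631e-05]), 'tool_pos': array([ 0.24081222, -0.57613519,  0.2301874 ]), 'tool_rot': array([ 0.5889802 , -0.58811887,  0.39241976, -0.39143998]), 'contact_force': array([ 0.32590079, -0.43090011,  0.36744874]), 'ft_torque': array([-0.0201319 ,  0.0065657 , -0.00045143]), 'gripper_width': 1.0003895647285732} -0.0187
```

View pics/top0.png

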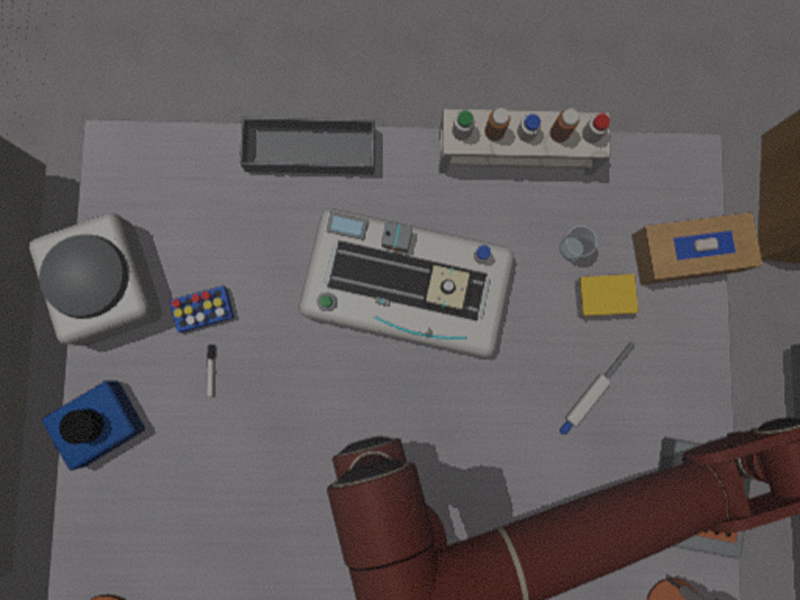

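View pics/scene0.png

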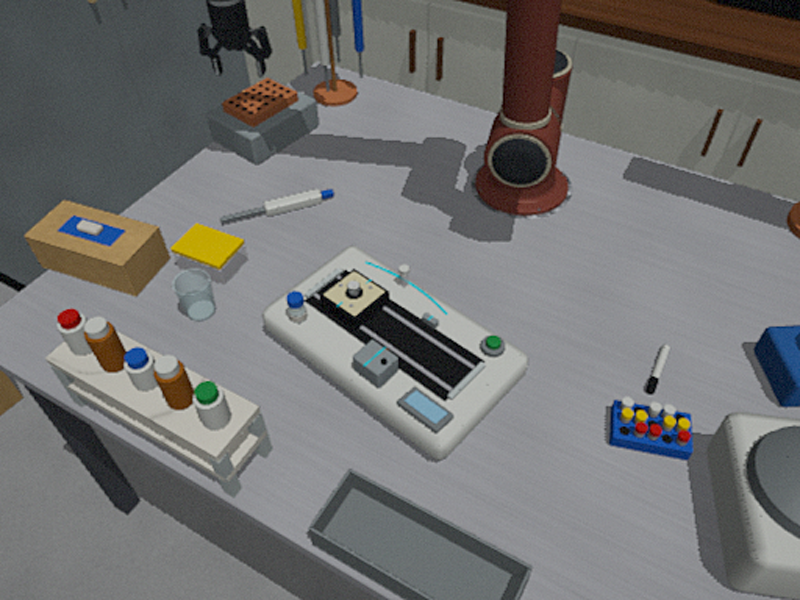

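The top view shows the shuttle at about (448,287), the reader block at (397,237), its tab at (382,301) and the green button at (326,300), with the spare tube at (429,333). I'll enlarge both views.

Run:
```python
from h import *
f=dict(np.load('/tmp/top.npz')); c=f['img'][130:234,188:333]
c=np.clip(c.astype(float)*1.4,0,255).astype(np.uint8)
cv2.imwrite('pics/top1.png',cv2.resize(c,None,fx=5.5,fy=5.5,interpolation=cv2.INTER_CUBIC))
f=dict(np.load('/tmp/scene.npz')); c=f['img'][155:295,165:340]
c=np.clip(c.astype(float)*1.2,0,255).astype(np.uint8)
cv2.imwrite('pics/scene1.png',cv2.resize(c,None,fx=4,fy=4,interpolation=cv2.INTER_CUBIC))
```

```text
(no output)
```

View pics/top1.png

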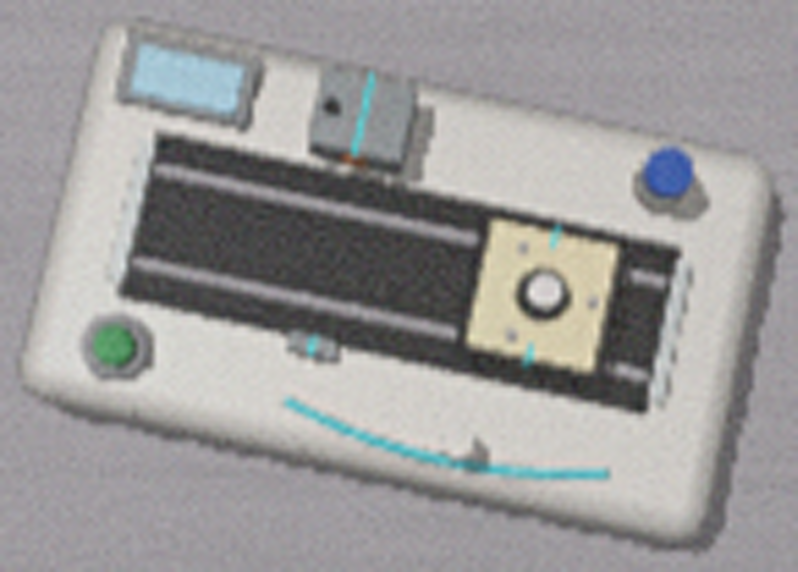

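View pics/scene1.png

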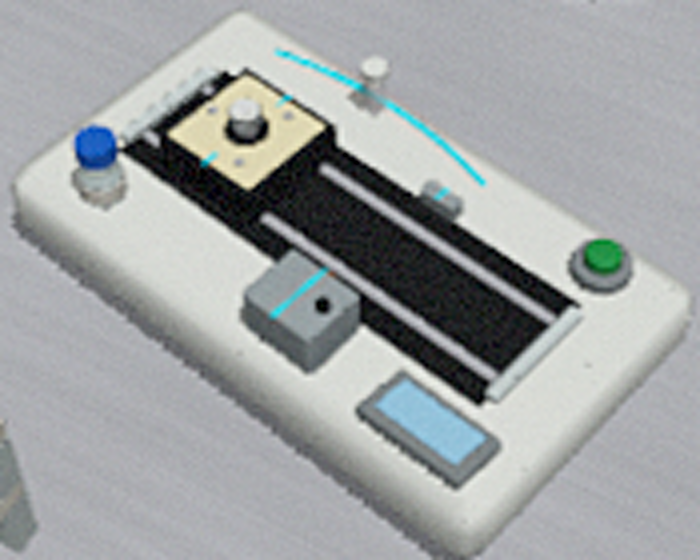

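Run:
```python
from h import *
C={'top':(188,130,5.5,dict(sfar=(556,236,.105),snear=(529,354,.105),c1=(492,222,.105),c2=(619,243,.105),c3=(597,371,.105),c4=(468,345,.105),rf=(372,75,.112),rn=(356,152,.112),tab=(312,346,.084),btn=(115,345,.085),rea=(668,172,.125))),
'scene':(165,155,4,dict(snear=(286,100,.105),sfar=(209,159,.105),c2=(168,134,.105),c1=(250,189,.105),c4=(329,127,.105),c3=(245,73,.105),rn=(325,270,.112),rf=(273,315,.112),tab=(441,194,.084),btn=(604,252,.085),spare=(374,66,.114),rea=(97,138,.125)))}
R={}
for n,(u0,v0,s,d) in C.items():
    f=dict(np.load(f'/tmp/{n}.npz'))
    for k,(x,y,h) in d.items():
        u=u0+(x+.5)/s-.5;v=v0+(y+.5)/s-.5
        R[n,k]=ray(f,u,v,h)
        print(n,k,R[n,k][:2].round(4),'depthpt',pts(f,[(round(u),round(v))])[0].round(4))
for n in C:
    g=lambda k:R[n,k][:2]
    xd=(g('sfar')-g('snear'));cs=(g('c1')+g('c2')+g('c3')+g('c4'))/4
    e=(g('c1')+g('c4')-g('c2')-g('c3'))/2
    rl=g('rf')-g('tab')
    print(n,'yaw marks',np.degrees(np.arctan2(xd[1],xd[0])),'edge y',np.degrees(np.arctan2(-e[0],e[1])),np.hypot(*e),'readerline',np.degrees(np.arctan2(rl[1],rl[0])),'c',cs,(g('sfar')+g('snear'))/2)
```

```text
top sfar [ 0.5912 -0.1033] depthpt [ 0.5935 -0.1046  0.1017]
top snear [ 0.5189 -0.0876] depthpt [ 0.5191 -0.0885  0.1024]
top c1 [ 0.599  -0.0644] depthpt [ 0.5989 -0.0642  0.1051]
top c2 [ 0.5876 -0.1415] depthpt [ 0.5871 -0.1412  0.1039]
top c3 [ 0.5093 -0.1286] depthpt [ 0.51   -0.1287  0.1004]
top c4 [ 0.5237 -0.0507] depthpt [ 0.5236 -0.0513  0.1141]
top rf [0.6869 0.01  ] depthpt [0.6875 0.0108 0.1127]
top rn [0.6391 0.0189] depthpt [0.6393 0.0199 0.1147]
top tab [0.5239 0.0435] depthpt [0.5252 0.0446 0.087 ]
top btn [0.5221 0.1635] depthpt [0.5221 0.1643 0.094 ]
top rea [ 0.628  -0.1685] depthpt [ 0.6274 -0.1682  0.1258]
scene snear [ 0.5176 -0.0867] depthpt [ 0.5175 -0.0873  0.1031]
scene sfar [ 0.5914 -0.1032] depthpt [ 0.587  -0.1061  0.1007]
scene c2 [ 0.5859 -0.1412] depthpt [ 0.5852 -0.1404  0.1053]
scene c1 [ 0.6004 -0.0638] depthpt [ 0.6025 -0.0627  0.1072]
scene c4 [ 0.525  -0.0467] depthpt [ 0.5211 -0.0488  0.1017]
scene c3 [ 0.5093 -0.1268] depthpt [ 0.5085 -0.1269  0.1037]
scene rn [0.6396 0.0195] depthpt [0.638  0.0189 0.1104]
scene rf [0.6867 0.0096] depthpt [0.6853 0.009  0.1116]
scene tab [0.5248 0.0426] depthpt [0.5246 0.0429 0.0845]
scene btn [0.5168 0.1621] depthpt [0.523  0.1654 0.0921]
scene spare [ 0.4654 -0.0448] depthpt [ 0.4646 -0.0456  0.1134]
scene rea [ 0.627 -0.169] depthpt [ 0.6262 -0.1693  0.1246]
top yaw marks -12.250552840741253 edge y -9.418130374491254 0.0785903042462563 readerline -11.616602724154394 c [ 0.55492185 -0.09631128] [ 0.55504204 -0.09541216]
scene yaw marks -12.56894220319046 edge y -10.883315528814911 0.0801735665327298 readerline -11.522404112370417 c [ 0.55517806 -0.09460124] [ 0.55450259 -0.09496692]
```

```bash
cat >> h.py <<'E'
from scipy.spatial.transform import Rotation as Ro
YAW=np.radians(-11.5); XD=np.array([np.cos(YAW),np.sin(YAW),0]);YD=np.array([-np.sin(YAW),np.cos(YAW),0])
RG=np.c_[XD,[0,0,-1],YD]   # tool x = det x, y down, z = det y (push)
def det(p): return np.array([p@XD-.5628,p@YD-.1464,p[2]])  # reader-mark-relative, det axes
def st():
    s=manip.state();R=Ro.from_quat(s['tool_rot'],scalar_first=True)
    print('t',round(s['time'],2),'det(mm, rel reader)',(det(s['tool_pos'])*[1000]*3).round(1) if 0 else (det(s['tool_pos'])*1000).round(1),'rot units to go',(np.degrees((R.inv()*Ro.from_matrix(RG)).as_rotvec())/5).round(2),'F',s['contact_force'].round(1),'g',round(s['gripper_width'],2),'q',s['joint_pos'].round(2)); return s,R
E
python3 - <<'E'
from h import *
s,R=st();print(R.as_matrix().round(3))
E
```

```text
t 0.1 det(mm, rel reader) [-212.  -663.   230.2] rot units to go [-1.000e-02 -1.116e+01 -2.000e-02] F [ 0.3 -0.4  0.4] g 1.0 q [-1.29  0.05  1.61  0.    1.48 -0.12]
[[ 0.386 -0.     0.923]
 [-0.923  0.002  0.386]
 [-0.002 -1.     0.   ]]
```

Emit:
drive_tool(
  motion=[
    [[0,0,0],[0,-1,0],1],
    [[0,0,0],[0,-1,0],1],
    [[0,0,0],[0,-1,0],1],
    [[0,0,0],[0,-1,0],1],
    [[0,0,0],[0,-1,0],1],
    [[0,0,0],[0,-1,0],1],
    [[0,0,0],[0,-1,0],1],
    [[0,0,0],[0,-1,0],1],
    [[0,0,0],[0,-1,0],1],
    [[0,0,0],[0,-1,0],1],
    [[0,0,0],[0,-1,0],1],
    [[0,0,0],[0,-0.16,0],1],
  ],
)

```text
time: 1.3
tool_pos: [0.2409, -0.5763, 0.2306]
tool_rot: [0.704, -0.703, 0.071, -0.071]
contact_force: [-0.3, -0.5, -0.2]
gripper_width: -0.004
```

```bash
python3 -c "
from h import *
st()"
```

```text
t 1.3 det(mm, rel reader) [-211.9 -663.1  230.6] rot units to go [-0.01  0.   -0.01] F [-0.3 -0.5 -0.2] g -0.0 q [-1.29  0.05  1.61  0.    1.48 -1.09]
```

Emit:
drive_tool(
  motion=[
    [[0.7,0,1],[0,0,0],1],
    [[0.7,0,1],[0,0,0],1],
    [[0.7,0,1],[0,0,0],1],
    [[0.7,0,1],[0,0,0],1],
    [[0.7,0,1],[0,0,0],1],
    [[0.7,0,1],[0,0,0],1],
    [[0.7,0,1],[0,0,0],1],
    [[0.7,0,1],[0,0,0],1],
    [[0.7,0,1],[0,0,0],1],
    [[0.7,0,1],[0,0,0],1],
    [[0.7,0,1],[0,0,0],1],
    [[0.7,0,1],[0,0,0],1],
  ],
)

```text
time: 2.5
tool_pos: [0.5073, -0.3235, 0.231]
tool_rot: [0.704, -0.703, 0.072, -0.071]
contact_force: [-0.2, -0.7, 0.8]
gripper_width: 0.002
```

Emit:
drive_tool(
  motion=[
    [[0,0,1],[0,0,0],1],
    [[0,0,1],[0,0,0],1],
    [[0,0,1],[0,0,0],1],
    [[0,0,1],[0,0,0],1],
    [[0,0,1],[0,0,0],1],
    [[0,1,0.9],[0,0,0],1],
    [[0,1,0],[0,0,0],1],
    [[0,1,0],[0,0,0],1],
    [[0,0.8,0],[0,0,0],1],
    [[0,0,0],[0,0,0],1],
  ],
)

```text
time: 3.5
tool_pos: [0.5337, -0.1788, 0.1322]
tool_rot: [0.704, -0.703, 0.074, -0.069]
contact_force: [-1.3, 0.2, -0.4]
gripper_width: 0.005
```

Run:
```python
from h import *
st()
a=grab('top')['img'][130:234,188:333];b=grab('scene')['img'][140:265,150:320]
a=cv2.resize(a,(558,400),interpolation=cv2.INTER_CUBIC);a=a[:,120:]
b=cv2.resize(b,(544,400),interpolation=cv2.INTER_CUBIC)[:,:362]
cv2.imwrite('pics/2.png',np.clip(np.hstack([a,b])*1.3,0,255).astype(np.uint8))
```

```text
t 3.5 det(mm, rel reader) [  -4.2 -215.2  132.2] rot units to go [-0.02 -0.02 -0.08] F [-1.3  0.2 -0.4] g 0.01 q [-0.46 -0.01  1.84 -0.    1.31 -0.25]
```

View pics/2.png

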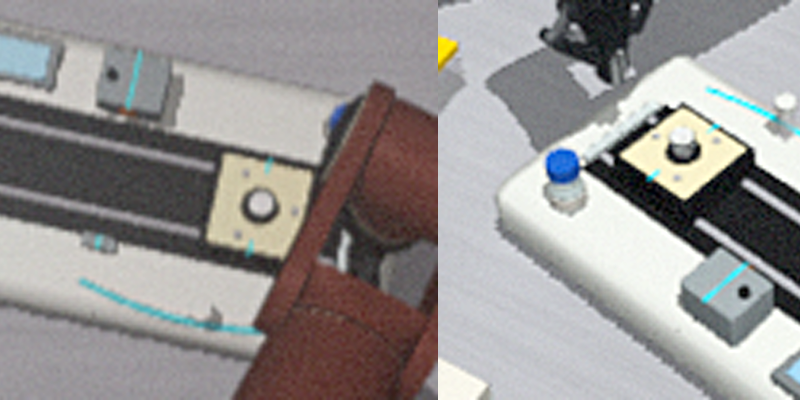

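The fingertips hang over the right end of the rail, clear of the jar and shuttle. Next: lower them and approach the face.

Emit:
drive_tool(
  motion=[
    [[0.17,0.6,0],[0,0,0],1],
    [[0,0.6,0],[0,0,0],1],
    [[0,0.48,0],[0,0,0],1],
    [[0,0,0.3],[0,0,0],1],
    [[0,0,0.3],[0,0,0],1],
    [[0,0,0.1],[0,0,0],1],
  ],
)

```text
time: 4.2
tool_pos: [0.5443, -0.163, 0.0948]
tool_rot: [0.704, -0.704, 0.07, -0.071]
contact_force: [0.9, 0.2, -0.6]
gripper_width: -0.002
```

Emit:
drive_tool(
  motion=[
    [[0,0,0.1],[0,0,0],1],
    [[0,0,0.1],[0,0,0],1],
    [[0,0,0.1],[0,0,0],1],
    [[0,0,0.1],[0,0,0],1],
    [[0,0,0.1],[0,0,0],1],
    [[0,0,0.1],[0,0,0],1],
  ],
)

```text
time: 4.8
tool_pos: [0.5467, -0.1494, 0.0944]
tool_rot: [-0.703, 0.704, -0.071, 0.071]
contact_force: [-0.9, -2.3, 0.1]
gripper_width: -0.0
```

```bash
python3 -c "
from h import *
st()"
```

```text
t 4.8 det(mm, rel reader) [   2.7 -183.8   94.4] rot units to go [ 0.01 -0.    0.  ] F [-0.9 -2.3  0.1] g -0.0 q [-0.4   0.04  1.86 -0.    1.24 -0.2 ]
```

Emit:
drive_tool(
  motion=[
    [[0,0,0.2],[0,0,0],1],
    [[0,0,0.25],[0,0,0],1],
    [[0,0,0.25],[0,0,0],1],
    [[0,0,0.25],[0,0,0],1],
    [[0,0,0.25],[0,0,0],1],
    [[0,0,0.25],[0,0,0],1],
    [[0,0,0.25],[0,0,0],1],
    [[0,0,0.25],[0,0,0],1],
    [[0,0,0.25],[0,0,0],1],
    [[0,0,0.25],[0,0,0],1],
    [[0,0,0.2],[0,0,0],1],
    [[0,0,0.1],[0,0,0],1],
  ],
)

```text
time: 6.0
tool_pos: [0.5607, -0.0812, 0.0944]
tool_rot: [0.704, -0.703, 0.071, -0.071]
contact_force: [-0.1, -3.0, -0.5]
gripper_width: 0.001
```

Run:
```python
from h import *
st()
b=grab('scene')['img'][140:265,165:325]
cv2.imwrite('pics/3.png',np.clip(cv2.resize(b,None,fx=4.8,fy=4.8,interpolation=cv2.INTER_CUBIC)*1.3,0,255).astype(np.uint8))
```

```text
t 6.0 det(mm, rel reader) [   2.9 -114.2   94.4] rot units to go [-0.  0.  0.] F [-0.1 -3.  -0.5] g 0.0 q [-0.28  0.04  1.87  0.    1.24 -0.07]
```

View pics/3.png

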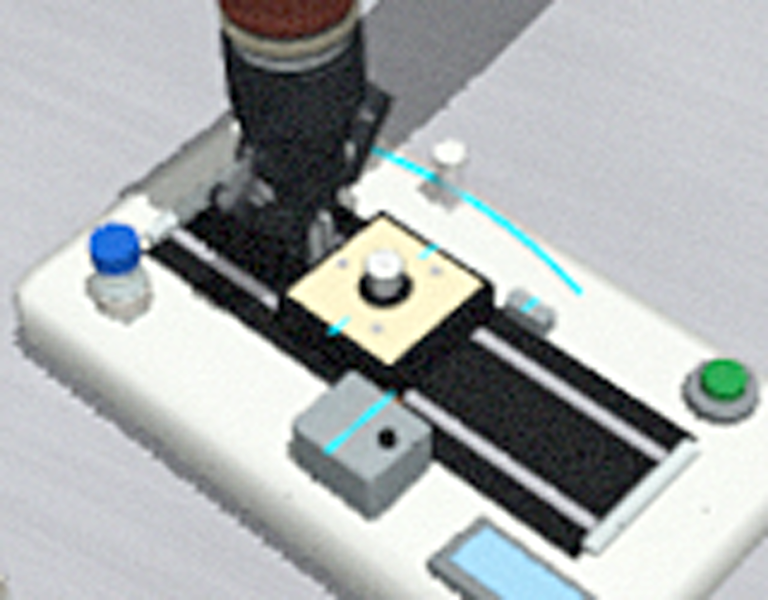

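The shuttle is moving, with its marks at about (429,250) and (340,325) and clear gaps to the spare tube. I'll work out the remaining distance.

Run:
```python
from h import *
f=dict(np.load('/tmp/scene.npz'))
for x,y,h in [(429,250,.105),(340,325,.105),(383,212,.105),(286,294,.105),(493,284,.105),(390,365,.105),(394,396,.112),(327,451,.112),(531,304,.084)]:
    print(x,y,(det(ray(f,165+(x+.5)/4.8-.5,140+(y+.5)/4.8-.5,h))*1000).round(1))
```

```text
429 250 [-37.1 -59.1 105. ]
340 325 [ 37.5 -58.9 105. ]
383 212 [-41.8 -99.5 105. ]
286 294 [ 40.9 -97.8 105. ]
493 284 [-41.5 -14.3 105. ]
390 365 [ 40.3 -18.4 105. ]
394 396 [ 58.7   1.8 112. ]
327 451 [108.9   0.  112. ]
531 304 [-58.2   0.2  84. ]
```

Emit:
drive_tool(
  motion=[
    [[0,0,0.2],[0,0,0],1],
    [[0,0,0.25],[0,0,0],1],
    [[0,0,0.25],[0,0,0],1],
    [[0,0,0.25],[0,0,0],1],
    [[0,0,0.25],[0,0,0],1],
    [[0,0,0.2],[0,0,0],1],
    [[0,0,0.1],[0,0,0],1],
    [[0,0,0],[0,0,0],1],
  ],
)

```text
time: 6.85
tool_pos: [0.5681, -0.0445, 0.0943]
tool_rot: [0.704, -0.703, 0.071, -0.071]
contact_force: [-0.0, -1.0, 1.5]
gripper_width: -0.0
```

Emit:
drive_tool(
  motion=[
    [[0,0,0.1],[0,0,0],1],
    [[0,0,0.1],[0,0,0],1],
    [[0,0,0.1],[0,0,0],1],
    [[0,0,0],[0,0,0],1],
  ],
)

```text
time: 7.25
tool_pos: [0.5695, -0.0374, 0.0943]
tool_rot: [0.704, -0.703, 0.071, -0.071]
contact_force: [0.2, -2.3, 0.0]
gripper_width: 0.001
```

```bash
python3 -c "
from h import *
st()"
```

```text
t 7.25 det(mm, rel reader) [  2.7 -69.5  94.3] rot units to go [-0.01 -0.   -0.  ] F [ 0.2 -2.3  0. ] g 0.0 q [-0.2   0.05  1.86  0.    1.24  0.  ]
```

Emit:
drive_tool(
  motion=[
    [[0,0,0.1],[0,0,0],1],
    [[0,0,0.1],[0,0,0],1],
    [[0,0,0],[0,0,0],1],
  ],
)

```text
time: 7.55
tool_pos: [0.5706, -0.0323, 0.0943]
tool_rot: [0.704, -0.703, 0.071, -0.071]
contact_force: [-1.1, -2.8, 0.9]
gripper_width: 0.001
```

Emit:
drive_tool(
  motion=[
    [[0,0,0.08],[0,0,0],1],
    [[0,0,0],[0,0,0],1],
  ],
)

```text
time: 7.75
tool_pos: [0.571, -0.0304, 0.0943]
tool_rot: [0.704, -0.703, 0.071, -0.071]
contact_force: [-0.4, -2.6, 0.6]
gripper_width: 0.001
```

Emit:
drive_tool(
  motion=[
    [[0,0,0.06],[0,0,0],1],
    [[0,0,0],[0,0,0],1],
  ],
)

```text
time: 7.95
tool_pos: [0.5713, -0.0288, 0.0943]
tool_rot: [0.704, -0.703, 0.071, -0.071]
contact_force: [0.4, -2.1, 0.9]
gripper_width: -0.002
```

Run:
```python
from h import *
st()
b=grab('scene')['img'][150:260,200:345]
cv2.imwrite('pics/4.png',np.clip(cv2.resize(b,None,fx=5.4,fy=5.4,interpolation=cv2.INTER_CUBIC)*1.3,0,255).astype(np.uint8))
```

```text
t 7.95 det(mm, rel reader) [  2.8 -60.7  94.3] rot units to go [-0.01 -0.    0.  ] F [ 0.4 -2.1  0.9] g -0.0 q [-0.18  0.05  1.85  0.    1.24  0.02]
```

View pics/4.png

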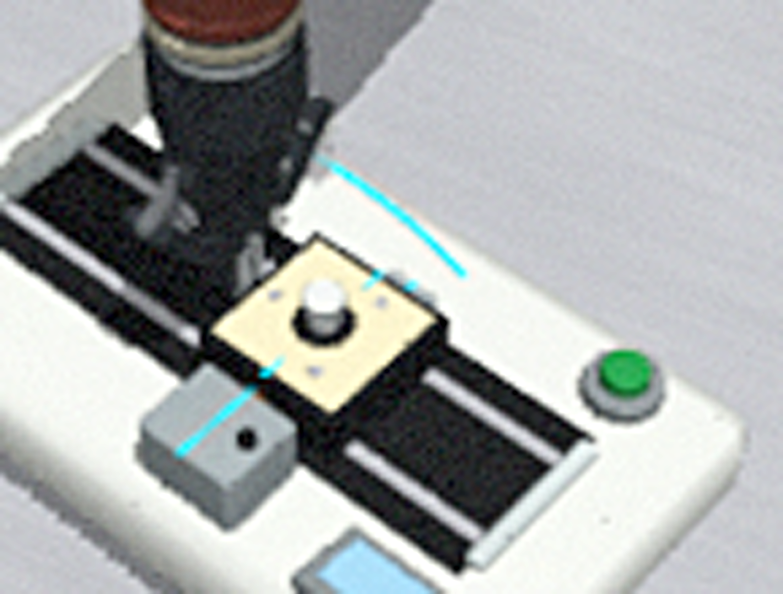

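The marks are a few mm short of the reader line: shuttle (272,368) and (372,281), reader (245,395). I'll keep stepping gently.

Emit:
drive_tool(
  motion=[
    [[0,0,0.05],[0,0,0],1],
    [[0,0,0],[0,0,0],1],
  ],
)

```text
time: 8.2
tool_pos: [0.5713, -0.0274, 0.0941]
tool_rot: [0.704, -0.703, 0.071, -0.071]
contact_force: [-0.2, 0.6, 0.6]
gripper_width: 0.007
```

Emit:
drive_tool(
  motion=[
    [[0,0,0.04],[0,0,0],1],
    [[0,0,0],[0,0,0],1],
  ],
)

```text
time: 8.4
tool_pos: [0.5714, -0.0266, 0.094]
tool_rot: [0.704, -0.703, 0.071, -0.071]
contact_force: [0.6, -0.4, -0.3]
gripper_width: -0.002
```

Run:
```python
from h import *
f=dict(np.load('/tmp/scene.npz'))
for x,y,h in [(372,281,.105),(272,368,.105),(255,390,.112),(180,453,.112)]:
    print(x,y,(det(ray(f,200+(x+.5)/5.4-.5,150+(y+.5)/5.4-.5,h))*1000).round(1))
st()
a=grab('scene')['img'];d=cv2.absdiff(a,f['img']).max(2)[195:240,240:300];print((d>25).sum())
```

```text
372 281 [-35.8  -5.2 105. ]
272 368 [ 38.4  -5.5 105. ]
255 390 [ 57.7   1.4 112. ]
180 453 [108.4   0.2 112. ]
t 8.4 det(mm, rel reader) [  2.4 -58.6  94. ] rot units to go [-0.01 -0.   -0.01] F [ 0.6 -0.4 -0.3] g -0.0 q [-0.18  0.05  1.85  0.    1.24  0.02]
382
```

Force fell to zero: it snapped. Back off and up, then check.

Emit:
drive_tool(
  motion=[
    [[0,0,-0.2],[0,0,0],1],
    [[0,0,-0.5],[0,0,0],1],
    [[0,0,-0.3],[0,0,0],1],
    [[0,-1,0],[0,0,0],1],
    [[0,-1,0],[0,0,0],1],
    [[0,-1,0],[0,0,0],1],
    [[0,-1,0],[0,0,0],1],
    [[0,-1,0],[0,0,0],1],
    [[-0.6,0,0],[0,0,0],1],
    [[-1,0,0],[0,0,0],1],
    [[-1,0,0],[0,0,0],1],
    [[-0.8,0,0],[0,0,0],1],
  ],
)

```text
time: 9.65
tool_pos: [0.4821, -0.0351, 0.2192]
tool_rot: [-0.703, 0.704, -0.071, 0.071]
contact_force: [-0.2, 0.3, 0.1]
gripper_width: -0.002
```

Run:
```python
from h import *
st()
b=grab('scene')['img'][150:260,200:345]
cv2.imwrite('pics/5.png',np.clip(cv2.resize(b,None,fx=5.4,fy=5.4,interpolation=cv2.INTER_CUBIC)*1.3,0,255).astype(np.uint8))
```

```text
t 9.65 det(mm, rel reader) [-83.3 -84.7 219.2] rot units to go [ 0.   -0.01 -0.  ] F [-0.2  0.3  0.1] g -0.0 q [-0.23 -0.29  1.95 -0.    1.48 -0.02]
```

View pics/5.png

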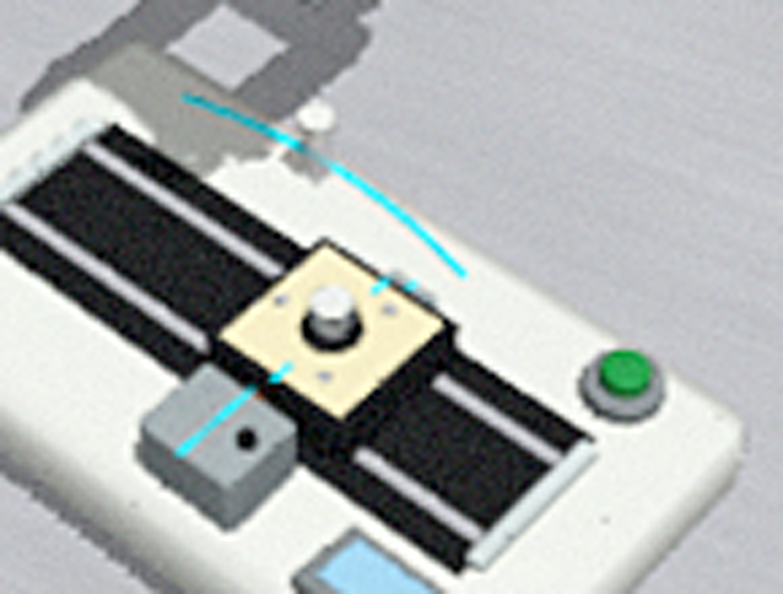

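The shuttle's marks, (280,373) and (381,286), now line up with the reader line and tab; the spare tube stands. Next I'll refine the alignment and the button position.

Run:
```python
from h import *
f=dict(np.load('/tmp/scene.npz'));t=grab('top')
for x,y,h in [(381,286,.105),(280,373,.105),(255,390,.112),(180,453,.112)]:
    print(x,y,(det(ray(f,200+(x+.5)/5.4-.5,150+(y+.5)/5.4-.5,h))*1000).round(1))
for n,g in(('scene',f),('top',t)):
    im=g['img'].astype(int);m=(im[...,1]>im[...,2]+35)&(im[...,1]>im[...,0]+25)
    k,l,st_,c=cv2.connectedComponentsWithStats(m.astype(np.uint8))
    for i in range(1,k):
        if st_[i,4]>15:
            vs,us=np.where(l==i);P=pts(g,np.c_[us,vs]);D=np.array([det(p) for p in P])*1000
            if abs(np.median(D[:,0]))<150: print(n,st_[i],c[i],np.median(D,0).round(1),[(det(ray(g,*c[i],h))*1000).round(1) for h in(.088,.092,.096)])
```

```text
381 286 [-36.2   0.4 105. ]
280 373 [ 38.2  -0.5 105. ]
255 390 [ 57.7   1.4 112. ]
180 453 [108.4   0.2 112. ]
scene [311 215  10   9  66] [315.43939394 218.54545455] [-81.2 119.3  90.8] [array([-83.7, 118.3,  88. ]), array([-80.9, 119.9,  92. ]), array([-78.1, 121.6,  96. ])]
top [205 190   7   6  34] [208.14705882 192.38235294] [-85.  117.9  91.7] [array([-84.5, 118.6,  88. ]), array([-84.9, 118.1,  92. ]), array([-85.3, 117.6,  96. ])]
```

Emit:
drive_tool(
  motion=[
    [[0,0,1],[0,0,0],1],
    [[0,0,1],[0,0,0],1],
    [[0,0,1],[0,0,0],1],
    [[0,0,1],[0,0,0],1],
    [[0,0,1],[0,0,0],1],
    [[0,0,1],[0,0,0],1],
    [[0,0,1],[0,0,0],1],
    [[0,0,1],[0,0,0],1],
    [[0,0,0.13],[0,0,0],1],
    [[0,0,0],[0,0,0],1],
  ],
)

```text
time: 10.75
tool_pos: [0.5245, 0.1644, 0.2191]
tool_rot: [-0.703, 0.704, -0.071, 0.071]
contact_force: [-0.5, -0.9, -0.0]
gripper_width: 0.002
```

Emit:
drive_tool(
  motion=[
    [[0,1,0],[0,0,0],1],
    [[0,1,0],[0,0,0],1],
    [[0,1,0],[0,0,0],1],
    [[0,1,0],[0,0,0],1],
    [[0,0.6,0],[0,0,0],1],
    [[0,0,0],[0,0,0],1],
  ],
)

```text
time: 11.35
tool_pos: [0.5223, 0.1632, 0.1016]
tool_rot: [-0.703, 0.704, -0.073, 0.07]
contact_force: [-0.9, -0.6, -0.3]
gripper_width: -0.004
```

Run:
```python
from h import *
st()
b=grab('scene')['img'][150:260,230:375]
cv2.imwrite('pics/6.png',np.clip(cv2.resize(b,None,fx=5.4,fy=5.4,interpolation=cv2.INTER_CUBIC)*1.3,0,255).astype(np.uint8))
```

```text
t 11.35 det(mm, rel reader) [-83.5 117.7 101.6] rot units to go [ 0.02 -0.02 -0.05] F [-0.9 -0.6 -0.3] g -0.0 q [ 0.17 -0.01  1.9  -0.    1.25  0.37]
```

View pics/6.png

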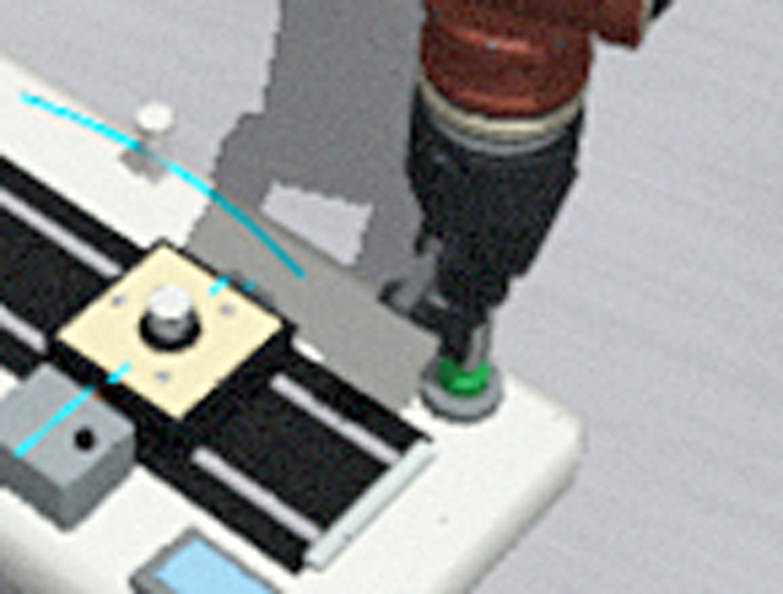

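Fingertips are centred just above the button at (463,375). Press in steps.

Emit:
drive_tool(
  motion=[
    [[0,0.2,0],[0,0,0],1],
    [[0,0.15,0],[0,0,0],1],
    [[0,0.1,0],[0,0,0],1],
    [[0,0,0],[0,0,0],1],
  ],
)

```text
time: 11.8
tool_pos: [0.5239, 0.1645, 0.0931]
tool_rot: [0.704, -0.704, 0.071, -0.071]
contact_force: [-0.4, 0.5, 0.2]
gripper_width: -0.0
```

Emit:
drive_tool(
  motion=[
    [[0,0.08,0],[0,0,0],1],
    [[0,0.08,0],[0,0,0],1],
    [[0,0,0],[0,0,0],1],
  ],
)

```text
time: 12.1
tool_pos: [0.5244, 0.1646, 0.0894]
tool_rot: [0.704, -0.703, 0.071, -0.071]
contact_force: [-1.2, -0.7, 2.0]
gripper_width: 0.002
```

Emit:
drive_tool(
  motion=[
    [[0,0.08,0],[0,0,0],1],
    [[0,0.08,0],[0,0,0],1],
    [[0,0,0],[0,0,0],1],
  ],
)

```text
time: 12.4
tool_pos: [0.5244, 0.1646, 0.086]
tool_rot: [0.704, -0.703, 0.071, -0.071]
contact_force: [-2.2, -0.1, 6.6]
gripper_width: 0.002
```

Emit:
drive_tool(
  motion=[
    [[0,0.06,0],[0,0,0],1],
    [[0,0,0],[0,0,0],1],
  ],
)

```text
time: 12.6
tool_pos: [0.5245, 0.1647, 0.0859]
tool_rot: [0.704, -0.704, 0.071, -0.071]
contact_force: [-5.6, -1.5, 13.9]
gripper_width: 0.0
```

A hard stop was reached (the force rises with no motion). Next: release, retreat and check.

Emit:
drive_tool(
  motion=[
    [[0,-0.3,0],[0,0,0],1],
    [[0,-0.8,0],[0,0,0],1],
    [[0,-1,0],[0,0,0],1],
    [[0,-1,0],[0,0,0],1],
    [[0,-1,0],[0,0,0],1],
    [[0,-1,0],[0,0,0],1],
    [[-1,-0.5,0],[0,0,0],1],
    [[-1,0,0],[0,0,0],1],
    [[-1,0,0],[0,0,0],1],
    [[-1,0,0],[0,0,0],1],
    [[0,0,0],[0,0,0],1],
  ],
)

```text
time: 13.7
tool_pos: [0.4238, 0.1849, 0.2227]
tool_rot: [-0.704, 0.704, -0.071, 0.07]
contact_force: [0.5, -0.3, 0.2]
gripper_width: 0.001
```

Run:
```python
from h import *
st()
f=grab('scene');g=grab('top')
for n,F in (('scene',f),('top',g)):
    v,u=np.mgrid[0:384,0:512];z=F['range_z'];K=F['camera_matrix'];T=F['world_from_camera']
    P=np.stack([(u-K[0,2])/K[0,0]*z,(v-K[1,2])/K[1,1]*z,z],-1)@T[:3,:3].T+T[:3,3]
    r=np.hypot(P@XD-.5628+.083,P@YD-.1464-.1185)*1000
    for a,b in((0,8),(8,12),(12,15),(15,17),(17,20),(22,28)):
        m=(r>=a)&(r<b)&(z>0);print(n,a,b,m.sum(),np.percentile(P[m][:,2]*1000,[10,50,90]).round(1))
a=f['img'][150:260,190:345]
cv2.imwrite('pics/7.png',np.clip(cv2.resize(a,None,fx=5,fy=5,interpolation=cv2.INTER_CUBIC)*1.3,0,255).astype(np.uint8))
```

```text
t 13.7 det(mm, rel reader) [-184.4  119.2  222.7] rot units to go [ 0.    0.01 -0.01] F [ 0.5 -0.3  0.2] g 0.0 q [ 0.25 -0.35  1.99  0.    1.5   0.45]
scene 0 8 23 [89.7 91.4 93.4]
scene 8 12 41 [83.3 91.  94.1]
scene 12 15 26 [81.3 84.2 90.9]
scene 15 17 16 [79.4 82.1 84.1]
scene 17 20 52 [71.8 80.9 83.6]
scene 22 28 73 [68.2 70.2 73.3]
top 0 8 18 [87.  91.7 95.2]
top 8 12 23 [87.2 91.4 96.1]
top 12 15 22 [79.9 84.5 90.2]
top 15 17 16 [77.7 81.  83.8]
top 17 20 26 [77.6 83.3 86.9]
top 22 28 59 [65.1 69.3 72.3]
```

View pics/7.png

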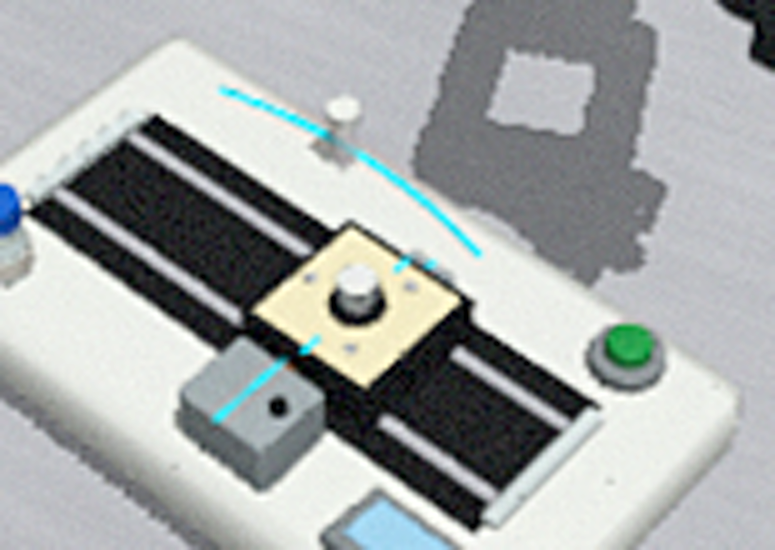

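The bezel is at about 82 mm, below the 85.9 mm stop height, so the stop was the button's own bottom. The button is back up at 91.5 mm, and the marks are in line. I'm handing it in.

```bash
python3 -c "
from h import *
print(manip.job_done())"
```

```text
the job is handed in; nothing more can be done
None
```

I pushed the shuttle with shut fingertips until the push force dropped to zero as it snapped into the detent. Then I backed off, pressed the green start button to its stop, let it come up, and moved clear. I handed the job in at about 14 s of the 46 s allowed; no verdict is reported.

- **Shuttle:** measured before the button press, its cyan marks were within 0.5 mm of my estimate of the detent, itself good to 1–2 mm. The last picture still showed them in line with the reader's.
- **Button:** the fingertips stopped hard at 85.9 mm (13.9 N), above the bezel at about 82 mm, so it was the button that bottomed out. Its top measured about 91.5 mm before the press, so the travel was about 5.6 mm against the stated 6 mm, within measuring error. It read about 91.5 mm again afterwards.
- **Other things:** the tube was still standing in the shuttle, and the spare tube and reagent jar looked in place. The rack, beaker, tip box, pipette and marker were outside the last crop, and the arm stayed away from them.

None of the checks failed.

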